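# Lower the six-rod head into the well strip

### The job

Push the white well strip along its channel until its six wells stand under the six rods of the raised head, then press the head down by its T-handle until it is fully home, so that each rod is in its own well. Do not force the rods if they catch on the strip, keep the strip flat in the channel, and do not knock over the bottles standing near.

Things in the scene. Friction and masses are not known exactly. Their poses are not given: they have to be found in the camera images.
- stand: Fixed grey bench stand, base 88 x 250 mm. Origin on the table under the middle of the rod row; z up. A straight channel runs along its y axis, from y = -80 to +170 mm: floor 8 mm above the table, 32 mm wide, rails to 22 mm above the table, both ends open, no end stop. Two guide posts at x = +42, y = +-45 mm carry a cross-bar, top 152 mm above the table.
- rod_head (a joint): Travel of the white head that slides down the posts: 0 = raised, 0.040 m = home on its own stop. It has no spring, stays where it is left (starts at 0 to 0.004 m), and needs about 3 N of push to slide down.
- rod_tips (a point): Middle of the row of six steel rods under the head, at tip height (66 mm above the table when raised, 26 mm when home; then 32 mm deep in the wells, clear of the well floors). Rods along the stand's y at -50, -30, -10, 10, 30, 50 mm; 9 mm in diameter, the last 7 mm tapering to 4 mm.
- handle_top (a point): Centre of the top face of the head's black T-handle, a bar 70 mm long along the stand's y axis, 18 mm wide and 14 mm thick; 165 mm above the table when the head is fully raised, 125 mm when home. It moves with the head. Press here. Beware of the tall microscope fixed to the right of the stand (about x 0.36 to 0.66, y -0.26 to -0.03, up to 0.45 m high).
- strip: Loose white block of six wells in the channel (1 mm play each side), 126 mm long (y) x 30 x 50 mm high. Wells 14 x 14 mm, 45 mm deep, at its y = -50, -30, -10, 10, 30, 50 mm. Origin: centre of the block's underside; z up, y the same way as the stand's. Starts 45 to 85 mm off to the +y side: push it in the stand's -y direction. 0.14 to 0.28 kg; stops when the push stops.
- plate_top (a point): Centre of the top edge of the upright finger plate at the end of the strip's low tongue, 141 mm in +y from the strip's origin and 60 mm above the table. Plate 30 mm wide (x), 10 mm thick (y). Its outer (+y) face, 5 mm beyond this point, is the face to push; it can also be pinched across its thickness.
- saline: Loose reagent bottle with a screw cap, 48 mm in diameter and 88 mm high, beyond the stand; origin at the centre of its underside, z up. Not to be knocked over.
- citrate: Loose, smaller reagent bottle with a screw cap, 40 mm in diameter and 75 mm high, beyond the stand; origin at the centre of its underside, z up. Not to be knocked over.

How it is judged:
By the outcome, as a careful person would: the job done as asked, in the order asked, and still so for the second after the job is handed in, with the robot touching nothing.
It also fails if it takes over 50 s, if anything falls off the work surface, if the arm or the gripper's body presses on something with over 40 N, if the wrist force passes 120 N, or if a joint passes its speed limit or range.

### The arm

A 6-joint arm with a two-finger parallel gripper is mounted at the origin on a cart in front of the work surface, level with it; the furniture and walls round the work are solid. World frame = base frame: x ahead of the robot, y to its left, z up, the work surface at z = 0. Lengths are in m, angles in rad, forces in N, time in s.
With the tool pointing down it reaches from about 0.375 to 0.9 m from the base axis. Payload 3.1 kg.
Tool frame: the origin (TCP) lies midway between the tips of the shut fingers; the grasp point (between the pads) lies 19 mm behind it (manip.grasp_offset is the distance from the TCP to the grasp point, in m); z points along the fingers, y is the line along which they close (so a half turn about z gives the same grasp; the last joint's range is limited). The gripper opens to 85 mm and grips with 20 to 120 N. Pads are 22 mm wide; open, the fingers measure 114 mm over their backs; the gripper's body (76 mm by 85 mm) begins 54 mm behind the grasp point. The pads swing forward as they close: fully open they stand 13 mm farther back than shut.
Start: joints at [1.127, 0.527, 1.433, -0, 1.181, -0.178], TCP at [0.164, 0.603, 0.231] pointing down, gripper open.
Joint ranges: [-3.08, 3.08], [-0.75, 2.2], [0.22, 2.44], [-1.43, 4.57], [0, 2.65], [-2.85, 2.85]. Speed limits (rad/s): [2.79, 2.79, 3.14, 3.14, 3.14, 3.14].

### API

Orientations are given as a unit quaternion [x, y, z, w].
In Python, from station import sensors, cams, order, manip gives the robot as it stands.
- The arm moves only by the tool move_arm, never from a script. Its argument "targets" is a list of rows, each an object of numbers: "dx", "dy", "dz": the shift along the world's x, y, z normalised to -1 to 1, where 1 is 25 mm; "rx", "ry", "rz": the turn, a rotation vector about the world's x, y, z normalised to -1 to 1, where 1 is 30 degrees. A call has exactly 10 rows; each row shifts and turns the commanded pose from where the row before left it; what a row does not reach is not made up. A row lasts 1/8 s, in which the tool goes at most 62.5 mm and 10.7 degrees, less where a joint would pass 70% of its speed; a pose out of reach is approached as far as the arm can. A call with a number of a shift or a turn outside -1 to 1 is refused whole. A call with a gripper value outside its range is refused whole. "claw" is the opening in per cent of the stroke, from 0 (shut) to 100 (fully open), set as the call begins (left out, the last holds). The fingers move at their own pace and stop on an object; "newtons" is the grip in N (left out, the last holds). Time passes only in rows, so rows that do not move let the fingers close, or fill a call up. It gives the time, the measured TCP pose, the force, the opening and the grip force at its end, in the units of the state.
- sensors.sense(): the state, without advancing time (a new reading comes with each control period).
- cams.snapshot(name): name is "scene" or "top" or "wrist"; returns the picture (400x640x3 uint8, red, green, blue); there is no depth.
- cams.camera_model(name): a dict with "fx", "fy", "cx", "cy" (pixels), "extrinsics" (4x4, takes a point from world to camera coordinates). Camera axes: x right, y down, z forward; pixel columns grow to the right and rows downward; lengths in m; the calibration is good to about 2 mm. The wrist camera is an equidistant fisheye: a pixel r from the principal point sees the ray r / f radians off the axis. A picture is of the moment at which its call begins: read the wrist's pose just before it. camera_model takes no time and is no camera call; for the wrist camera it gives the pose at the moment of the call.
- order.sign_off(): hands the job in; it is judged then, once.
The state is a dict: "t": time; "q": joint angles; "qd": joint speeds; "tau": joint torques, N m; "tcp_pos": TCP position; "tool_rot": TCP orientation; "force": force on the tool from outside, world axes, zero at the start; "ft_torque": the same for the moment, N m; "finger_gap": opening from 0.0 (shut) to 1.0 (fully open); "gripper_force": force on a finger pad.
Only numpy, scipy, OpenCV 4.12 (cv2) and the standard library are available. Lean on these libraries where they do the work, as an engineer would, in place of code of your own. Each camera call takes 0.05 s, during which the arm holds its last target. There are 200 camera calls.

## Working session

There is one attempt and no reset: what is moved stays moved. The work goes in short steps, Python scripts to look and compute and a tool call to move; the robot and the scene stay as the last step left them, time stands still between calls to the robot, and variables do not carry over. Pictures are saved under pics/ and viewed, at most 10 in all, crops included, and the job is handed in when it is done.

Besides the shell and the picture viewer there is one more tool, called after "Call:" in YAML: its name, and indented under it one key for each argument. move_arm: Moves the arm, as the interface text tells. Scaled input: -1 to 1 covers 25 mm each way for a shift and 30 degrees each way for a turn. Its arguments: {"type":"object","properties":{"targets":{"type":"array"},"claw":{"type":"number"},"newtons":{"type":"number"}},"required":["targets"]}

```bash
mkdir -p pics; cat > h.py <<'E'
import numpy as np, cv2
from station import sensors, cams, order, manip
def snap(n,f):
    im=cams.snapshot(n); cv2.imwrite('pics/'+f,im[:,:,::-1]); return im
def ray(m,u,v):
    E=np.array(m['extrinsics']);R,t=E[:3,:3],E[:3,3]
    d=R.T@np.array([(u-m['cx'])/m['fx'],(v-m['cy'])/m['fy'],1]); return -R.T@t,d
def plane(m,u,v,z):
    o,d=ray(m,u,v); return o+d*(z-o[2])/d[2]
def proj(m,p):
    E=np.array(m['extrinsics']);c=E[:3,:3]@np.array(p)+E[:3,3]
    return m['fx']*c[0]/c[2]+m['cx'],m['fy']*c[1]/c[2]+m['cy']
E
python3 - <<'E'
from h import *
s=sensors.sense();print(s['t'],s['tcp_pos'],s['tool_rot'],s['force'])
for n in('top','scene'):
    snap(n,n+'0.png');m=cams.camera_model(n);print(n,m['fx'],np.round(ray(m,320,200),3))
E
```

```text
0.0 [0.16321682 0.60257182 0.23030402] [ 1.32007797e-01  9.91248069e-01 -1.04483060e-03 -3.38450288e-04] [-0.27374066 -0.47585224  0.24800385]
top 517.4531255847979 [[ 0.46   0.214  1.084]
 [ 0.127  0.022 -0.992]]
scene 392.81707239297856 [[ 0.096 -0.233  0.615]
 [ 0.575  0.558 -0.599]]
```

View pics/top0.png

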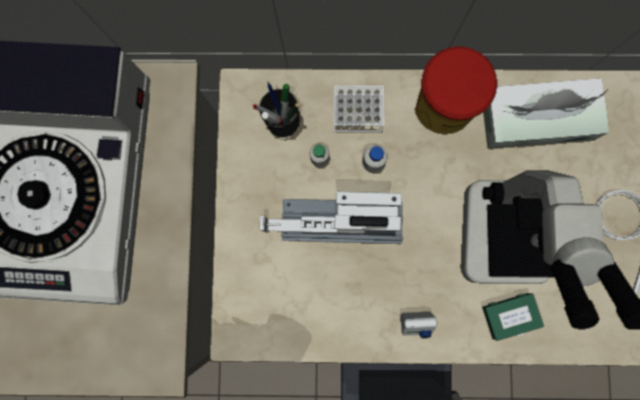

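View pics/scene0.png

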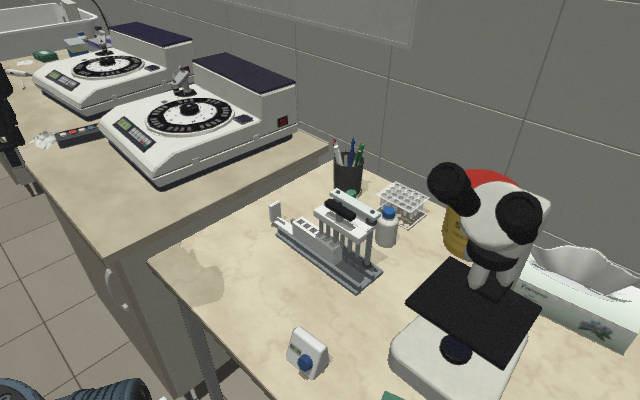

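The top view shows the handle near (369,221), the plate near (264,224), a base from about x=282 to 402, and bottle caps at (319,152) and (376,155). The stand's +y runs to image left, which is world +y.

```bash
python3 - <<'E'
from h import *
im=cv2.imread('pics/top0.png');m=cams.camera_model('top')
g=im.max(2)
def blob(mask,x0,y0,x1,y1):
    k=np.zeros_like(mask);k[y0:y1,x0:x1]=mask[y0:y1,x0:x1]
    c=max(cv2.findContours(k,0,1)[0],key=cv2.contourArea);return cv2.minAreaRect(c)
h=blob((g<60).astype(np.uint8),340,212,395,230);print('handle',h)
c=cv2.boxPoints(h);print(np.round([plane(m,*p,.163) for p in c],4)); print('H',plane(m,*h[0],.163))
p=blob((im.min(2)>190).astype(np.uint8),255,212,269,236);print('plate',p,plane(m,*p[0],.06))
print(np.round([plane(m,*q,.06) for q in cv2.boxPoints(p)],4))
for n,b in(('green',(319,152)),('blue',(376,155))):print(n,plane(m,*b,.08))
cv2.imwrite('pics/c.png',cv2.resize(im[180:255,245:415],None,fx=4.7,fy=4.7,interpolation=2))
E
```

```text
handle ((368.0, 221.0), (8.0, 36.0), 90.0)
[[0.5477 0.1805 0.163 ]
 [0.5482 0.1163 0.163 ]
 [0.5339 0.1164 0.163 ]
 [0.5334 0.1805 0.163 ]]
H [0.54077072 0.14843366 0.163     ]
plate ((261.5, 222.5), (1.0, 11.0), 0.0) [0.54511328 0.35253712 0.06      ]
[[0.5342 0.3533 0.06  ]
 [0.5561 0.3538 0.06  ]
 [0.5561 0.3518 0.06  ]
 [0.5342 0.3513 0.06  ]]
green [0.68417609 0.23927361 0.08      ]
blue [0.67887971 0.12669266 0.08      ]
```

View pics/c.png

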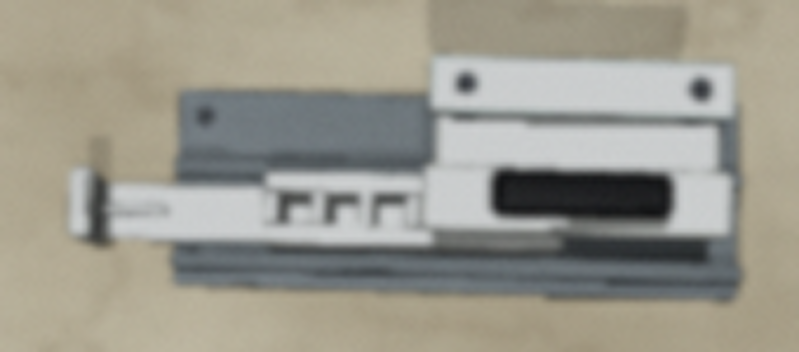

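```bash
python3 - <<'E'
from h import *
m=cams.camera_model('top')
f=lambda u,v,z:np.round(plane(m,245+(u+.5)/4.7-.5,180+(v+.5)/4.7-.5,z),4)
a,b=f(466,83,.152),f(701,90,.152);d=a-b
print('posts',a,b,np.linalg.norm(d),'yaw',np.degrees(np.arctan2(-d[0],d[1])))
y=d/np.linalg.norm(d);x=np.array([y[1],-y[0],0]);O=(a+b)/2-.042*x;print('stand O',O)
for n,p in(('handle',f(582,194,.163)),('plate',f(82,203,.06)),('plouter',f(68,203,.06)),('base+y',f(173,285,.008)),('base-y',f(740,298,.008)),('well1',f(296,209,.058)),('well3',f(392,209,.058)),('strip+y end',f(265,209,.058))):
    print(n,p,'in stand',np.round([(p-O)@x,(p-O)@y],4))
E
```

```text
posts [0.5846 0.1916 0.152 ] [0.5826 0.101  0.152 ] 0.09062207236650462 yaw -1.2646021045235158
stand O [0.54161023 0.14722693 0.152     ]
handle [0.541  0.1477 0.163 ] in stand [-0.0006  0.0005]
plate [0.5445 0.3514 0.06  ] in stand [-0.0016  0.2042]
plouter [0.5445 0.3573 0.06  ] in stand [-0.0017  0.2101]
base+y [0.5128 0.3173 0.008 ] in stand [-0.0326  0.1694]
base-y [0.5092 0.067  0.008 ] in stand [-0.0306 -0.0809]
well1 [0.5429 0.261  0.058 ] in stand [-0.0012  0.1138]
well3 [0.5432 0.2204 0.058 ] in stand [-0.      0.0732]
strip+y end [0.5428 0.2741 0.058 ] in stand [-0.0016  0.1269]
```

Everything agrees to about 2 mm: stand origin about (0.5415, 0.147), yaw −1.3°, strip about 63 mm off. I'll pinch the plate lightly and slide the strip.

Call:
move_arm:
  targets:
    - {"dx": 0.9, "dy": -0.6, "dz": -0.2, "rz": 0.0465}
    - {"dx": 0.9, "dy": -0.6, "dz": -0.2, "rz": 0.0465}
    - {"dx": 0.9, "dy": -0.6, "dz": -0.2, "rz": 0.0465}
    - {"dx": 0.9, "dy": -0.6, "dz": -0.2, "rz": 0.0465}
    - {"dx": 0.9, "dy": -0.6, "dz": -0.2, "rz": 0.0465}
    - {"dx": 0.9, "dy": -0.6, "dz": -0.2, "rz": 0.0465}
    - {"dx": 0.9, "dy": -0.6, "dz": -0.2, "rz": 0.0465}
    - {"dx": 0.9, "dy": -0.6, "dz": -0.2, "rz": 0.0465}
    - {"dx": 0.9, "dy": -0.6, "dz": -0.2, "rz": 0.0465}
    - {"dx": 0.9, "dy": -0.6, "dz": -0.2, "rz": 0.0465}
  claw: 50
  newtons: 20

```text
schema error: expected keys dx, dy, dz, rx, ry, rz
```

Call:
move_arm:
  targets:
    - {"dx": 0.78, "dy": -0.5, "dz": -0.3}
    - {"dx": 0.78, "dy": -0.5, "dz": -0.3}
    - {"dx": 0.78, "dy": -0.5, "dz": -0.3}
    - {"dx": 0.78, "dy": -0.5, "dz": -0.3}
    - {"dx": 0.78, "dy": -0.5, "dz": -0.3}
    - {"dx": 0.78, "dy": -0.5, "dz": -0.3}
    - {"dx": 0.78, "dy": -0.5, "dz": -0.3}
    - {"dx": 0.78, "dy": -0.5, "dz": -0.3}
    - {}
    - {}

```text
schema error: expected keys dx, dy, dz, rx, ry, rz
```

```bash
python3 - <<'E'
from h import *
m=cams.camera_model('wrist');s=sensors.sense();snap('wrist','w1.png')
print(s['tcp_pos'],s['tool_rot'],s['finger_gap'],m['fx'],m['cx'],m['cy'])
R=np.array(m['extrinsics']);
def pf(p):
    c=R[:3,:3]@np.array(p)+R[:3,3];r=np.hypot(c[0],c[1]);t=np.arctan2(r,c[2]);return np.round([m['cx']+m['fx']*t*c[0]/r,m['cy']+m['fx']*t*c[1]/r],1)
print('plate exp',pf([.5445,.3514,.06]),pf([.5295,.3517,.06]),pf([.5595,.3511,.06]))
E
```

```text
[0.16324516 0.60263761 0.23042474] [ 1.31997601e-01  9.91249534e-01 -9.47614066e-04 -3.11942768e-04] 0.9978393327342916 309.70691628693146 319.171409496384 197.577957592519
plate exp [239.1 418.4] [235.8 414. ] [242.4 422.6]
```

View pics/w1.png

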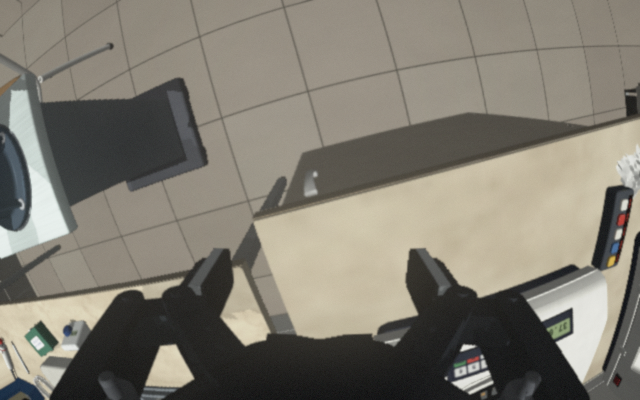

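All six keys are needed in each row, so nothing moved and the wrist picture only shows the start place: floor and neighbouring bench. I'll move y first to stay clear of the centrifuge.

Call:
move_arm:
  targets:
    - {"dx": 0.6, "dy": -1, "dz": 0, "rx": 0, "ry": 0, "rz": 0.0465}
    - {"dx": 0.6, "dy": -1, "dz": 0, "rx": 0, "ry": 0, "rz": 0.0465}
    - {"dx": 0.6, "dy": -1, "dz": 0, "rx": 0, "ry": 0, "rz": 0.0465}
    - {"dx": 0.6, "dy": -1, "dz": 0, "rx": 0, "ry": 0, "rz": 0.0465}
    - {"dx": 0.6, "dy": -1, "dz": 0, "rx": 0, "ry": 0, "rz": 0.0465}
    - {"dx": 0.6, "dy": -1, "dz": 0, "rx": 0, "ry": 0, "rz": 0.0465}
    - {"dx": 0.6, "dy": -1, "dz": 0, "rx": 0, "ry": 0, "rz": 0.0465}
    - {"dx": 0.6, "dy": -1, "dz": 0, "rx": 0, "ry": 0, "rz": 0.0465}
    - {"dx": 0.6, "dy": -1, "dz": 0, "rx": 0, "ry": 0, "rz": 0.0465}
    - {"dx": 0.6, "dy": -1, "dz": 0, "rx": 0, "ry": 0, "rz": 0.0465}
  claw: 50
  newtons: 20

```text
t: 1.4
tcp_pos: [0.3138, 0.3523, 0.2312]
tool_rot: [0.01, 1.0, -0.0, -0.0]
force: [-1.2, 0.9, 0.3]
finger_gap: 0.499
gripper_force: 0.0
```

Call:
move_arm:
  targets:
    - {"dx": 0.92, "dy": 0, "dz": -0.44, "rx": 0, "ry": 0, "rz": 0}
    - {"dx": 0.92, "dy": 0, "dz": -0.44, "rx": 0, "ry": 0, "rz": 0}
    - {"dx": 0.92, "dy": 0, "dz": -0.44, "rx": 0, "ry": 0, "rz": 0}
    - {"dx": 0.92, "dy": 0, "dz": -0.44, "rx": 0, "ry": 0, "rz": 0}
    - {"dx": 0.92, "dy": 0, "dz": -0.44, "rx": 0, "ry": 0, "rz": 0}
    - {"dx": 0.92, "dy": 0, "dz": -0.44, "rx": 0, "ry": 0, "rz": 0}
    - {"dx": 0.92, "dy": 0, "dz": -0.44, "rx": 0, "ry": 0, "rz": 0}
    - {"dx": 0.92, "dy": 0, "dz": -0.44, "rx": 0, "ry": 0, "rz": 0}
    - {"dx": 0.92, "dy": 0, "dz": -0.44, "rx": 0, "ry": 0, "rz": 0}
    - {"dx": 0.92, "dy": 0, "dz": -0.44, "rx": 0, "ry": 0, "rz": 0}

```text
t: 2.65
tcp_pos: [0.545, 0.3531, 0.1203]
tool_rot: [0.011, 1.0, -0.0, -0.0]
force: [-0.1, 0.7, 0.6]
finger_gap: 0.5
gripper_force: 0.0
```

```bash
cat >> h.py <<'E'
def fish(m,p):
    E=np.array(m['extrinsics']);c=E[:3,:3]@np.array(p)+E[:3,3];r=np.hypot(c[0],c[1]);t=np.arctan2(r,c[2])
    return np.round([m['cx']+m['fx']*t*c[0]/r,m['cy']+m['fx']*t*c[1]/r],1)
def unfish(m,u,v,z):
    E=np.array(m['extrinsics']);R,t=E[:3,:3],E[:3,3];a=np.array([u-m['cx'],v-m['cy']]);r=np.hypot(*a);th=r/m['fx']
    d=R.T@np.array([*(a/r*np.sin(th)),np.cos(th)]);o=-R.T@t;return o+d*(z-o[2])/d[2]
E
python3 - <<'E'
from h import *
m=cams.camera_model('wrist');s=sensors.sense();snap('wrist','w2.png')
print(s['t'],s['tcp_pos'],s['tool_rot'],s['finger_gap'])
q=s['tool_rot'];print('tool y yaw',np.degrees(2*np.arctan2(q[1],q[0]))-90)
print('plate exp',fish(m,[.5445,.3514,.06]),fish(m,[.5295,.3517,.06]),fish(m,[.5595,.3511,.06]))
E
```

```text
2.65 [0.54504618 0.35312191 0.12034557] [ 1.06516011e-02  9.99943270e-01 -1.16267298e-05 -2.03929456e-05] 0.500084527261158
tool y yaw 88.77939334651538
plate exp [317.  212.2] [316.9 191.3] [317.  232.2]
```

View pics/w2.png

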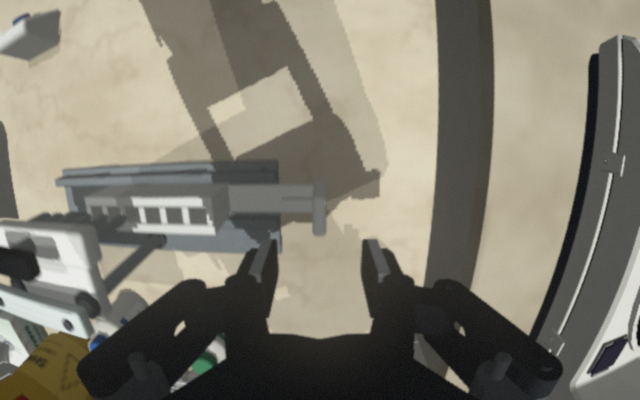

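The plate is at (319,184–236), within about 1.5 mm of the expected position and midway between the fingers. Descend and pinch.

Call:
move_arm:
  targets:
    - {"dx": 0, "dy": -0.04, "dz": -0.44, "rx": 0, "ry": 0, "rz": 0}
    - {"dx": 0, "dy": -0.04, "dz": -0.44, "rx": 0, "ry": 0, "rz": 0}
    - {"dx": 0, "dy": 0, "dz": -0.44, "rx": 0, "ry": 0, "rz": 0}
    - {"dx": 0, "dy": 0, "dz": -0.44, "rx": 0, "ry": 0, "rz": 0}
    - {"dx": 0, "dy": 0, "dz": -0.44, "rx": 0, "ry": 0, "rz": 0}
    - {"dx": 0, "dy": 0, "dz": -0.44, "rx": 0, "ry": 0, "rz": 0}
    - {"dx": 0, "dy": 0, "dz": -0.44, "rx": 0, "ry": 0, "rz": 0}
    - {"dx": 0, "dy": 0, "dz": -0.44, "rx": 0, "ry": 0, "rz": 0}
    - {"dx": 0, "dy": 0, "dz": 0, "rx": 0, "ry": 0, "rz": 0}
    - {"dx": 0, "dy": 0, "dz": 0, "rx": 0, "ry": 0, "rz": 0}

```text
t: 3.95
tcp_pos: [0.5438, 0.3513, 0.0334]
tool_rot: [0.011, 1.0, 0.0, 0.0]
force: [0.3, -0.6, 0.3]
finger_gap: 0.497
gripper_force: 0.0
```

Call:
move_arm:
  targets:
    - {"dx": 0, "dy": 0, "dz": 0, "rx": 0, "ry": 0, "rz": 0}
    - {"dx": 0, "dy": 0, "dz": 0, "rx": 0, "ry": 0, "rz": 0}
    - {"dx": 0, "dy": 0, "dz": 0, "rx": 0, "ry": 0, "rz": 0}
    - {"dx": 0, "dy": 0, "dz": 0, "rx": 0, "ry": 0, "rz": 0}
    - {"dx": 0, "dy": 0, "dz": 0, "rx": 0, "ry": 0, "rz": 0}
    - {"dx": 0, "dy": 0, "dz": 0, "rx": 0, "ry": 0, "rz": 0}
    - {"dx": 0, "dy": 0, "dz": 0, "rx": 0, "ry": 0, "rz": 0}
    - {"dx": 0, "dy": 0, "dz": 0, "rx": 0, "ry": 0, "rz": 0}
    - {"dx": 0, "dy": 0, "dz": 0, "rx": 0, "ry": 0, "rz": 0}
    - {"dx": 0, "dy": 0, "dz": 0, "rx": 0, "ry": 0, "rz": 0}
  claw: 0
  newtons: 20

```text
t: 5.2
tcp_pos: [0.544, 0.3515, 0.0339]
tool_rot: [0.011, 1.0, 0.0, 0.001]
force: [0.1, 0.5, 5.1]
finger_gap: 0.114
gripper_force: 24.6
```

Call:
move_arm:
  targets:
    - {"dx": -0.006, "dy": -0.28, "dz": 0, "rx": 0, "ry": 0, "rz": 0}
    - {"dx": -0.006, "dy": -0.28, "dz": 0, "rx": 0, "ry": 0, "rz": 0}
    - {"dx": -0.006, "dy": -0.28, "dz": 0, "rx": 0, "ry": 0, "rz": 0}
    - {"dx": -0.006, "dy": -0.28, "dz": 0, "rx": 0, "ry": 0, "rz": 0}
    - {"dx": -0.006, "dy": -0.28, "dz": 0, "rx": 0, "ry": 0, "rz": 0}
    - {"dx": -0.006, "dy": -0.28, "dz": 0, "rx": 0, "ry": 0, "rz": 0}
    - {"dx": -0.006, "dy": -0.28, "dz": 0, "rx": 0, "ry": 0, "rz": 0}
    - {"dx": -0.006, "dy": -0.28, "dz": 0, "rx": 0, "ry": 0, "rz": 0}
    - {"dx": -0.006, "dy": -0.28, "dz": 0, "rx": 0, "ry": 0, "rz": 0}
    - {"dx": 0, "dy": 0, "dz": 0, "rx": 0, "ry": 0, "rz": 0}

```text
t: 6.45
tcp_pos: [0.5428, 0.2878, 0.0339]
tool_rot: [0.011, 1.0, 0.0, 0.001]
force: [-0.4, 2.4, 6.6]
finger_gap: 0.11
gripper_force: 24.7
```

```bash
python3 - <<'E'
from h import *
s=sensors.sense();print(s['t'],s['tcp_pos'],s['force'],s['finger_gap'])
im=snap('scene','s1.png');m=cams.camera_model('scene')
O=np.array([.5415,.147,0]);y=np.array([.022,.9998,0]);x=np.array([.9998,-.022,0])
for k in(-50,50):print(k,'tip',proj(m,O+y*k/1e3+[0,0,.064]),'well',proj(m,O+y*k/1e3+[0,0,.058]))
cv2.imwrite('pics/s1c.png',cv2.resize(im[185:295,265:395,::-1],None,fx=5.4,fy=5.4,interpolation=2))
E
```

```text
6.45 [0.54280881 0.28778602 0.0339057 ] [-0.38151941  2.37751867  6.57148034] 0.11008830648027727
-50 tip (np.float64(356.6399048065301), np.float64(257.51192898059276)) well (np.float64(356.45972254932815), np.float64(259.6795752760015))
50 tip (np.float64(320.8786852441044), np.float64(233.23307751891662)) well (np.float64(320.86664008736784), np.float64(235.36021353210953))
```

View pics/s1c.png

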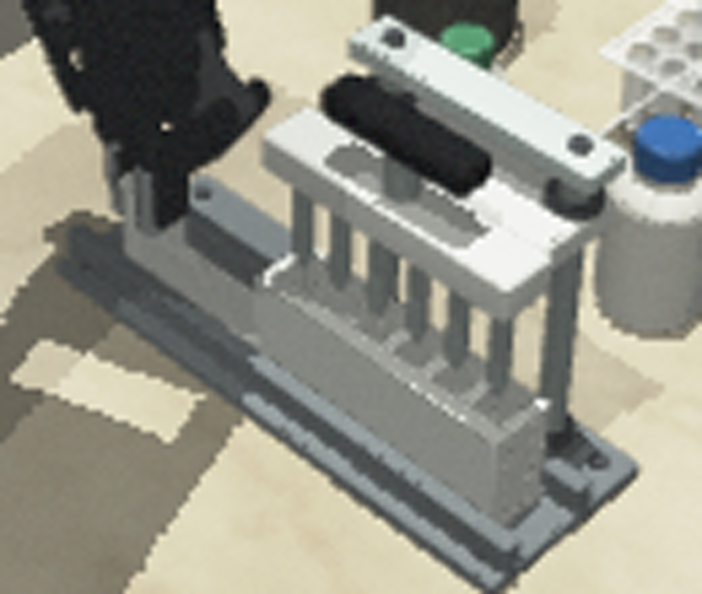

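The rods stand over the wells: the dividers at crop (400,340) and (440,370) fall midway between neighbouring rods. Release and rise.

Call:
move_arm:
  targets:
    - {"dx": 0, "dy": 0, "dz": 0, "rx": 0, "ry": 0, "rz": 0}
    - {"dx": 0, "dy": 0, "dz": 0, "rx": 0, "ry": 0, "rz": 0}
    - {"dx": 0, "dy": 0, "dz": 0, "rx": 0, "ry": 0, "rz": 0}
    - {"dx": 0, "dy": 0, "dz": 0, "rx": 0, "ry": 0, "rz": 0}
    - {"dx": 0, "dy": 0, "dz": 0, "rx": 0, "ry": 0, "rz": 0}
    - {"dx": 0, "dy": 0, "dz": 0, "rx": 0, "ry": 0, "rz": 0}
    - {"dx": 0, "dy": 0, "dz": 0, "rx": 0, "ry": 0, "rz": 0}
    - {"dx": 0, "dy": 0, "dz": 0.2, "rx": 0, "ry": 0, "rz": 0}
    - {"dx": 0, "dy": 0, "dz": 0.5, "rx": 0, "ry": 0, "rz": 0}
    - {"dx": 0, "dy": 0, "dz": 1, "rx": 0, "ry": 0, "rz": 0}
  claw: 40

```text
t: 7.75
tcp_pos: [0.5416, 0.288, 0.0761]
tool_rot: [0.011, 1.0, -0.0, -0.001]
force: [-0.5, 0.4, -0.2]
finger_gap: 0.401
gripper_force: 0.0
```

Call:
move_arm:
  targets:
    - {"dx": 0, "dy": 0, "dz": 1, "rx": 0, "ry": 0, "rz": 0}
    - {"dx": 0, "dy": 0, "dz": 1, "rx": 0, "ry": 0, "rz": 0}
    - {"dx": 0, "dy": 0, "dz": 1, "rx": 0, "ry": 0, "rz": 0}
    - {"dx": 0, "dy": 0, "dz": 1, "rx": 0, "ry": 0, "rz": 0}
    - {"dx": 0, "dy": 0, "dz": 1, "rx": 0, "ry": 0, "rz": 0}
    - {"dx": 0, "dy": 0, "dz": 0, "rx": 0, "ry": 0, "rz": 0}
    - {"dx": 0, "dy": 0, "dz": 0, "rx": 0, "ry": 0, "rz": 0}
    - {"dx": 0, "dy": 0, "dz": 0, "rx": 0, "ry": 0, "rz": 0}
    - {"dx": 0, "dy": 0, "dz": 0, "rx": 0, "ry": 0, "rz": 0}
    - {"dx": 0, "dy": 0, "dz": 0, "rx": 0, "ry": 0, "rz": 0}
  claw: 0

```text
t: 9.0
tcp_pos: [0.542, 0.2881, 0.2002]
tool_rot: [0.011, 1.0, -0.0, -0.001]
force: [0.1, 0.4, -0.3]
finger_gap: -0.001
gripper_force: 0.0
```

```bash
python3 - <<'E'
from h import *
s=sensors.sense();print(s['t'],s['tcp_pos'],s['force'],s['finger_gap'])
im=snap('top','t2.png');m=cams.camera_model('top')
print([proj(m,p) for p in([.5447,.288,.06],[.5415,.147,.163])])
cv2.imwrite('pics/t2c.png',cv2.resize(im[180:255,245:415,::-1],None,fx=4.7,fy=4.7,interpolation=2))
w=snap('wrist','w3.png');m=cams.camera_model('wrist');print(fish(m,[.5447,.288,.06]),fish(m,[.5415,.147,.163]))
E
```

```text
9.0 [0.54195439 0.28811377 0.20015846] [ 0.13588001  0.37552042 -0.25661142] -0.00144073061123576
[(np.float64(293.95451194127185), np.float64(222.97130910271179)), (np.float64(368.8043520446923), np.float64(220.59890511287637))]
[319.3 187.4] [124.4 224.2]
```

View pics/w3.png

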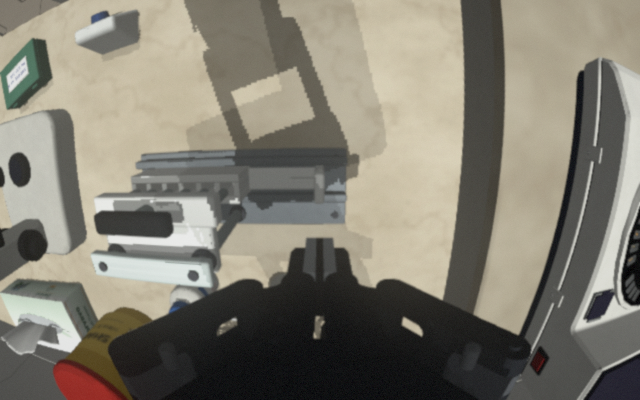

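The plate now sits at (320,183), as intended, and the handle spans about (95–173, 223).

```bash
python3 - <<'E'
from h import *
m=cams.camera_model('wrist');print(np.round(-np.array(m['extrinsics'])[:3,:3].T@np.array(m['extrinsics'])[:3,3],3))
im=cv2.imread('pics/w3.png')
k=(im.max(2)<45).astype(np.uint8);k[:,:85]=0;k[:,185:]=0;k[:200]=0;k[245:]=0
c=max(cv2.findContours(k,0,1)[0],key=cv2.contourArea);print(cv2.boundingRect(c),cv2.minAreaRect(c))
x,y,w,h=cv2.boundingRect(c)
for z in(.163,.149):print(z,unfish(m,x,y+h/2,z),unfish(m,x+w,y+h/2,z))
for f in('top0','t2'):
    i=cv2.imread(f'pics/{f}.png');mm=cams.camera_model('top')
    k=(i.max(2)<60).astype(np.uint8);k[:,:340]=0;k[:,395:]=0;k[:212]=0;k[230:]=0;print(f,plane(mm,*np.flip(np.argwhere(k).mean(0)),.163))
i=cv2.imread('pics/t2.png').min(2)[223,270:330];print(i)
E
```

```text
[0.471 0.289 0.343]Traceback (most recent call last):
  File "<stdin>", line 5, in <module>
ValueError: max() iterable argument is empty
```

View pics/t2c.png

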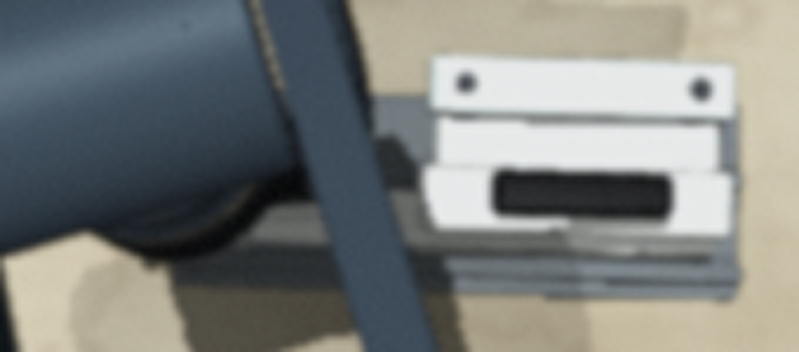

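```bash
python3 - <<'E'
from h import *
m=cams.camera_model('wrist')
for y in(.112,.182):
  for z in(.163,.149): print(y,z,fish(m,[.5415+.022*(y-.147),y,z]))
for u in(95,173):print(u,unfish(m,u,223,.163))
O=np.array([.5415,.147,0])
print('posts',[fish(m,O+[.042+.022*k,k,.152]) for k in(-.045,.045)],'obs 103,267 / 194,275')
E
```

```text
0.112 0.163 [ 90.8 222.5]
0.112 0.149 [100.9 216.4]
0.182 0.163 [164.2 225.8]
0.182 0.149 [172.6 218.8]
95 [0.54109491 0.11668084 0.163     ]
173 [0.54013524 0.18947521 0.163     ]
posts [array([102.4, 263.5]), array([193. , 272.5])] obs 103,267 / 194,275
```

Post positions agree and the handle is consistent with the head a few mm down. Go above the handle.

Call:
move_arm:
  targets:
    - {"dx": 0, "dy": -0.7, "dz": 0, "rx": 0, "ry": 0, "rz": 0}
    - {"dx": 0, "dy": -0.7, "dz": 0, "rx": 0, "ry": 0, "rz": 0}
    - {"dx": 0, "dy": -0.7, "dz": 0, "rx": 0, "ry": 0, "rz": 0}
    - {"dx": 0, "dy": -0.7, "dz": 0, "rx": 0, "ry": 0, "rz": 0}
    - {"dx": 0, "dy": -0.7, "dz": 0, "rx": 0, "ry": 0, "rz": 0}
    - {"dx": 0, "dy": -0.7, "dz": 0, "rx": 0, "ry": 0, "rz": 0}
    - {"dx": 0, "dy": -0.7, "dz": 0, "rx": 0, "ry": 0, "rz": 0}
    - {"dx": 0, "dy": -0.7, "dz": 0, "rx": 0, "ry": 0, "rz": 0}
    - {"dx": 0, "dy": 0, "dz": -0.6, "rx": 0, "ry": 0, "rz": 0}
    - {"dx": 0, "dy": 0, "dz": -0.4, "rx": 0, "ry": 0, "rz": 0}

```text
t: 10.35
tcp_pos: [0.5416, 0.1483, 0.1744]
tool_rot: [0.011, 1.0, 0.0, -0.001]
force: [-0.5, -0.7, -0.1]
finger_gap: -0.002
gripper_force: 0.0
```

Call:
move_arm:
  targets:
    - {"dx": 0, "dy": 0, "dz": -0.1, "rx": 0, "ry": 0, "rz": 0}
    - {"dx": 0, "dy": 0, "dz": -0.1, "rx": 0, "ry": 0, "rz": 0}
    - {"dx": 0, "dy": 0, "dz": -0.1, "rx": 0, "ry": 0, "rz": 0}
    - {"dx": 0, "dy": 0, "dz": -0.1, "rx": 0, "ry": 0, "rz": 0}
    - {"dx": 0, "dy": 0, "dz": -0.1, "rx": 0, "ry": 0, "rz": 0}
    - {"dx": 0, "dy": 0, "dz": -0.1, "rx": 0, "ry": 0, "rz": 0}
    - {"dx": 0, "dy": 0, "dz": -0.1, "rx": 0, "ry": 0, "rz": 0}
    - {"dx": 0, "dy": 0, "dz": 0, "rx": 0, "ry": 0, "rz": 0}
    - {"dx": 0, "dy": 0, "dz": 0, "rx": 0, "ry": 0, "rz": 0}
    - {"dx": 0, "dy": 0, "dz": 0, "rx": 0, "ry": 0, "rz": 0}

```text
t: 11.6
tcp_pos: [0.5422, 0.1482, 0.1582]
tool_rot: [0.011, 1.0, -0.0, 0.0]
force: [-0.4, -0.9, 1.4]
finger_gap: -0.0
gripper_force: 0.1
```

Call:
move_arm:
  targets:
    - {"dx": 0, "dy": 0, "dz": -0.06, "rx": 0, "ry": 0, "rz": 0}
    - {"dx": 0, "dy": 0, "dz": -0.06, "rx": 0, "ry": 0, "rz": 0}
    - {"dx": 0, "dy": 0, "dz": -0.06, "rx": 0, "ry": 0, "rz": 0}
    - {"dx": 0, "dy": 0, "dz": -0.06, "rx": 0, "ry": 0, "rz": 0}
    - {"dx": 0, "dy": 0, "dz": 0, "rx": 0, "ry": 0, "rz": 0}
    - {"dx": 0, "dy": 0, "dz": 0, "rx": 0, "ry": 0, "rz": 0}
    - {"dx": 0, "dy": 0, "dz": 0, "rx": 0, "ry": 0, "rz": 0}
    - {"dx": 0, "dy": 0, "dz": 0, "rx": 0, "ry": 0, "rz": 0}
    - {"dx": 0, "dy": 0, "dz": 0, "rx": 0, "ry": 0, "rz": 0}
    - {"dx": 0, "dy": 0, "dz": 0, "rx": 0, "ry": 0, "rz": 0}

```text
t: 12.85
tcp_pos: [0.5421, 0.1482, 0.1522]
tool_rot: [0.011, 1.0, -0.0, -0.0]
force: [-0.8, -0.6, -0.1]
finger_gap: 0.003
gripper_force: 0.0
```

```bash
python3 - <<'E'
from h import *
s=sensors.sense();print(s['t'],s['tcp_pos'],s['force'])
im=snap('scene','s2.png')
cv2.imwrite('pics/s2c.png',cv2.resize(im[185:295,265:395,::-1],None,fx=5.4,fy=5.4,interpolation=2))
E
```

```text
12.85 [0.54210687 0.14820974 0.15224663] [-0.84368002 -0.55432463 -0.08133437]
```

View pics/s2c.png

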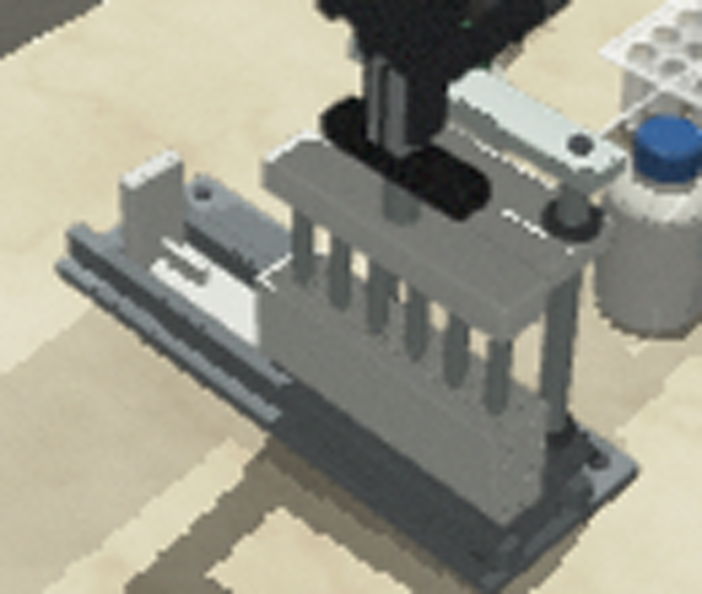

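The head has come down about 12 mm with no resistance and the rod tips are entering the wells. I'll keep pressing and watch the force.

Call:
move_arm:
  targets:
    - {"dx": 0, "dy": 0, "dz": -0.06, "rx": 0, "ry": 0, "rz": 0}
    - {"dx": 0, "dy": 0, "dz": -0.06, "rx": 0, "ry": 0, "rz": 0}
    - {"dx": 0, "dy": 0, "dz": -0.06, "rx": 0, "ry": 0, "rz": 0}
    - {"dx": 0, "dy": 0, "dz": -0.06, "rx": 0, "ry": 0, "rz": 0}
    - {"dx": 0, "dy": 0, "dz": -0.06, "rx": 0, "ry": 0, "rz": 0}
    - {"dx": 0, "dy": 0, "dz": -0.06, "rx": 0, "ry": 0, "rz": 0}
    - {"dx": 0, "dy": 0, "dz": -0.06, "rx": 0, "ry": 0, "rz": 0}
    - {"dx": 0, "dy": 0, "dz": -0.06, "rx": 0, "ry": 0, "rz": 0}
    - {"dx": 0, "dy": 0, "dz": -0.06, "rx": 0, "ry": 0, "rz": 0}
    - {"dx": 0, "dy": 0, "dz": -0.06, "rx": 0, "ry": 0, "rz": 0}

```text
t: 14.15
tcp_pos: [0.5422, 0.1482, 0.1372]
tool_rot: [0.011, 1.0, 0.0, 0.0]
force: [-0.3, 0.3, 1.4]
finger_gap: 0.001
gripper_force: 1.3
```

Call:
move_arm:
  targets:
    - {"dx": 0, "dy": 0, "dz": -0.06, "rx": 0, "ry": 0, "rz": 0}
    - {"dx": 0, "dy": 0, "dz": -0.06, "rx": 0, "ry": 0, "rz": 0}
    - {"dx": 0, "dy": 0, "dz": -0.06, "rx": 0, "ry": 0, "rz": 0}
    - {"dx": 0, "dy": 0, "dz": -0.06, "rx": 0, "ry": 0, "rz": 0}
    - {"dx": 0, "dy": 0, "dz": -0.06, "rx": 0, "ry": 0, "rz": 0}
    - {"dx": 0, "dy": 0, "dz": -0.06, "rx": 0, "ry": 0, "rz": 0}
    - {"dx": 0, "dy": 0, "dz": -0.06, "rx": 0, "ry": 0, "rz": 0}
    - {"dx": 0, "dy": 0, "dz": -0.04, "rx": 0, "ry": 0, "rz": 0}
    - {"dx": 0, "dy": 0, "dz": 0, "rx": 0, "ry": 0, "rz": 0}
    - {"dx": 0, "dy": 0, "dz": 0, "rx": 0, "ry": 0, "rz": 0}

```text
t: 15.4
tcp_pos: [0.5421, 0.1482, 0.1256]
tool_rot: [0.011, 1.0, -0.0, -0.0]
force: [0.9, 0.8, 1.0]
finger_gap: 0.0
gripper_force: 0.3
```

Press on in small steps until the stop shows in the force.

Call:
move_arm:
  targets:
    - {"dx": 0, "dy": 0, "dz": -0.04, "rx": 0, "ry": 0, "rz": 0}
    - {"dx": 0, "dy": 0, "dz": -0.04, "rx": 0, "ry": 0, "rz": 0}
    - {"dx": 0, "dy": 0, "dz": 0, "rx": 0, "ry": 0, "rz": 0}
    - {"dx": 0, "dy": 0, "dz": 0, "rx": 0, "ry": 0, "rz": 0}
    - {"dx": 0, "dy": 0, "dz": 0, "rx": 0, "ry": 0, "rz": 0}
    - {"dx": 0, "dy": 0, "dz": 0, "rx": 0, "ry": 0, "rz": 0}
    - {"dx": 0, "dy": 0, "dz": 0, "rx": 0, "ry": 0, "rz": 0}
    - {"dx": 0, "dy": 0, "dz": 0, "rx": 0, "ry": 0, "rz": 0}
    - {"dx": 0, "dy": 0, "dz": 0, "rx": 0, "ry": 0, "rz": 0}
    - {"dx": 0, "dy": 0, "dz": 0, "rx": 0, "ry": 0, "rz": 0}

```text
t: 16.65
tcp_pos: [0.5422, 0.1482, 0.125]
tool_rot: [0.011, 1.0, -0.0, 0.0]
force: [-1.2, 0.6, 8.4]
finger_gap: -0.004
gripper_force: 4.7
```

Call:
move_arm:
  targets:
    - {"dx": 0, "dy": 0, "dz": -0.04, "rx": 0, "ry": 0, "rz": 0}
    - {"dx": 0, "dy": 0, "dz": 0, "rx": 0, "ry": 0, "rz": 0}
    - {"dx": 0, "dy": 0, "dz": 0, "rx": 0, "ry": 0, "rz": 0}
    - {"dx": 0, "dy": 0, "dz": 0, "rx": 0, "ry": 0, "rz": 0}
    - {"dx": 0, "dy": 0, "dz": 0, "rx": 0, "ry": 0, "rz": 0}
    - {"dx": 0, "dy": 0, "dz": 0, "rx": 0, "ry": 0, "rz": 0}
    - {"dx": 0, "dy": 0, "dz": 0, "rx": 0, "ry": 0, "rz": 0}
    - {"dx": 0, "dy": 0, "dz": 0, "rx": 0, "ry": 0, "rz": 0}
    - {"dx": 0, "dy": 0, "dz": 0, "rx": 0, "ry": 0, "rz": 0}
    - {"dx": 0, "dy": 0, "dz": 0, "rx": 0, "ry": 0, "rz": 0}

```text
t: 17.9
tcp_pos: [0.5422, 0.1482, 0.125]
tool_rot: [0.01, 1.0, -0.0, 0.0]
force: [-3.4, -1.1, 15.1]
finger_gap: -0.002
gripper_force: 7.6
```

Call:
move_arm:
  targets:
    - {"dx": 0, "dy": 0, "dz": 0.3, "rx": 0, "ry": 0, "rz": 0}
    - {"dx": 0, "dy": 0, "dz": 0.5, "rx": 0, "ry": 0, "rz": 0}
    - {"dx": 0, "dy": 0, "dz": 0.8, "rx": 0, "ry": 0, "rz": 0}
    - {"dx": 0, "dy": 0, "dz": 0.8, "rx": 0, "ry": 0, "rz": 0}
    - {"dx": 0, "dy": 0, "dz": 0.8, "rx": 0, "ry": 0, "rz": 0}
    - {"dx": 0, "dy": 0, "dz": 0.8, "rx": 0, "ry": 0, "rz": 0}
    - {"dx": 0, "dy": 0, "dz": 0, "rx": 0, "ry": 0, "rz": 0}
    - {"dx": 0, "dy": 0, "dz": 0, "rx": 0, "ry": 0, "rz": 0}
    - {"dx": 0, "dy": 0, "dz": 0, "rx": 0, "ry": 0, "rz": 0}
    - {"dx": 0, "dy": 0, "dz": 0, "rx": 0, "ry": 0, "rz": 0}

```text
t: 19.15
tcp_pos: [0.5418, 0.1481, 0.222]
tool_rot: [0.011, 1.0, -0.0, -0.001]
force: [-0.2, 0.2, 0.1]
finger_gap: -0.002
gripper_force: 0.0
```

```bash
python3 - <<'E'
from h import *
im=snap('scene','s3.png')
cv2.imwrite('pics/s3c.png',cv2.resize(im[185:295,265:395,::-1],None,fx=5.4,fy=5.4,interpolation=2))
E
```

```text
(no output)
```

View pics/s3c.png

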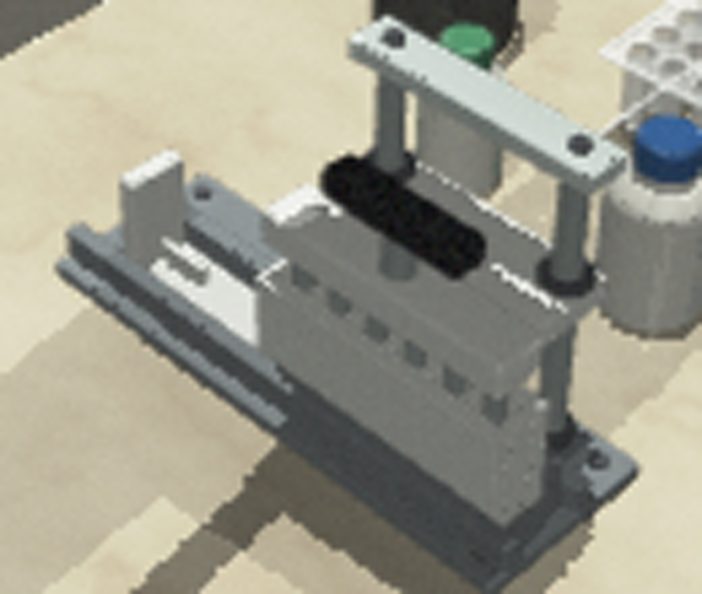

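The head is home: handle top at 0.125 m, firm against its stop. All six rods are in their wells, the strip is flat, and both bottles are standing.

```bash
python3 -c "
from station import order;print(order.sign_off())"
```

```text
the job is handed in; nothing more can be done
None
```

The strip is pushed into place and the head pressed fully home with each rod in its own well, the bottles are still standing, and the job was handed in at about 19 s.

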